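# Lock the coarse sieve section onto the shaker stack and start it

### The job

Finish the sieve stack on the shaker: take the sieve section with the orange cap out of the draining rack, set it upright on the stack so that its two lugs drop into the notches of the rim, then press it down and turn it clockwise about a quarter turn to the stop until the bayonet holds it and let go. Then start the shaker by pressing its green front paddle down to the stop and letting it come up again. Leave the section with the blue cap in the rack.

Things in the scene. Friction and masses are not known exactly. Their poses are not given: they have to be found in the camera images.
- orange_section: Capped sieve section to mount: steel cylinder 58 mm across (grip it 8 to 44 mm above the origin), foot flange 62 mm across, 5 mm high; ribbed orange cap 60 mm across, 46 to 60 mm above the origin. 0.20 to 0.39 kg. Origin: centre of the flat shoulder under the flange; z: its axis, towards the cap. At the start it leans in a rack seat, axis 30 degrees from vertical, cap towards the robot's side.
- spigot_tip (a point): Lower end of the spigot below the orange section's shoulder, 21 mm below its origin, axes as the section's. Spigot 39 mm across, its last 7 mm tapered to 30. Two lugs 10 mm wide, 5 mm high stick out of it at +x and -x of the section to 25 mm from the axis, tops 8 mm and undersides 13 mm below the shoulder; white lines on the cylinder stand above them.
- blue_section: The same kind of section with a blue cap, in the other seat of the rack (seats 112 mm apart; which is where varies). It stays there.
- rack: Draining rack of steel sheet and wire over a shallow tray, fixed: 250 mm wide (y), its plate inclined 30 degrees with the low edge at -x, two 16 mm deep round seats, 52 mm across, in which the spigots stand. Origin on the bench under the plate's centre, which is 70 mm up.
- shaker: White sieve shaker, fixed: housing 150 by 160 mm, 55 mm high, origin under its centre, paddle at -x. The lower stack, 66 mm across, is clamped on it by hand: its two lug notches (white lines outside the rim) lie opposite each other, roughly along the shaker's x axis but up to 25 degrees off either way; no reading gives this angle, so feel or look for it.
- stack_rim (a point): Centre of the top of the lower stack's rim, 130 mm above the bench, z up, x and y as the shaker's. Rim with a 42 mm bore for the spigot and two notches for the lugs, about 2 mm wider than a lug on each side. The shoulder is 13 mm above this point while the lugs rest on the rim beside the notches, 9 mm (on the gasket) once they have dropped in, 0 when pressed down to the hard stop.
- locked_shoulder (a point): Where the section's shoulder centre ends up when locked, 4 mm above stack_rim. Pressed to within 2 mm of the hard stop, the lugs pass under the rim clockwise seen from above; 75 degrees from the notches' middle (notch play 5 degrees) they meet a stop (red marks). Let go within 6 degrees of it, the gasket lifts the lugs 2 mm into pockets that hold them; let go earlier, they only rub under the rim, 2 mm lower.
- gasket (a joint): Travel of the spring-loaded rubber gasket ring on the rim (62 mm outside, 54 inside), m, downwards: 0 free (9 mm proud of the rim), 0.005 with the section locked, 0.009 flush. It pushes up with 5 N at 0 and 1 N more per mm (14 N flush).
- start_paddle (a joint): Angle of the shaker's green start paddle, rad: 0 up, 0.22 at its stop; a spring returns it (about 3.5 N on the pad at first, 8.5 N at the stop).
- paddle_pad (a point): Middle of the rubber pad on the paddle's upper face, about 42 mm above the bench, 127 mm in front (-x) of the stack's axis. Paddle 68 mm wide (y), 66 mm long, hinged at its end next to the housing; this point goes down 10 mm to the stop.
- powder_jar: White plastic jar with a screw cap, 49 mm across, 70 mm high, a bystander; origin under its centre.
There are look-alikes about, which are no part of the job. Leave any turquoise look-alike of the orange_section alone.

How it is judged:
By the outcome, as a careful person would: the job done as asked, in the order asked, and still so for the second after the job is handed in, with the robot touching nothing.
It also fails if it takes over 58 s, if anything falls off the work surface, if the arm or the gripper's body presses on something with over 40 N, if the wrist force passes 120 N, or if a joint passes its speed limit or range.

### The arm

A 7-joint arm with a two-finger parallel gripper is mounted at the origin on a cart in front of the work surface, level with it; the furniture and walls round the work are solid. World frame = base frame: x ahead of the robot, y to its left, z up, the work surface at z = 0. Lengths are in mm, angles in rad, forces in N, time in s.
With the tool pointing down it reaches from about 425 to 1025 mm from the base axis. Payload 9.4 kg.
Tool frame: the origin (TCP) lies between the finger pads; the fingertips stand 8 mm ahead of it and the grasp point (between the pads) lies 11 mm behind it (env.finger_overhang is the distance from the TCP to the fingertips, in mm); z points along the fingers, y is the line along which they close (so a half turn about z gives the same grasp; the last joint's range is limited). The gripper opens to 93 mm and grips with 3 to 60 N. Pads are 15 mm wide; open, the fingers measure 128 mm over their backs; the gripper's body (75 mm by 188 mm) begins 65 mm behind the grasp point.
Start: joints at [-1.304, 0.599, -0.003, 1.599, 0.002, 0.943, -0.08], TCP at [244.378, 682.571, 226.618] pointing down, gripper open.
Joint ranges: [-2.57, 2.57], [-0.35, 1.97], [-1.29, 1.29], [0.11, 2.56], [-1.05, 4.19], [0.11, 1.86], [-2.63, 2.63]. Speed limits (rad/s): [2.22, 2.22, 3.01, 3.01, 3.14, 3.14, 3.14].

### API

Orientations are given as a unit quaternion [w, x, y, z].
In Python, from rig import env gives the robot as it stands.
- The arm moves only by the tool send_rows, never from a script. Its argument "deltas" is a list of rows, each a list of 5 numbers: the opening in per cent of the stroke, from 0 (shut) to 100 (fully open), then the shift along the world's x, y, z in cm, then the turn about the world's z in degrees. In form: [[gripper, tx, ty, tz, yaw], ...]. A call has 1 to 5 rows; each row shifts and turns the commanded pose from where the row before left it; what a row does not reach is not made up. A row lasts 1/8 s, in which the tool goes at most 62.5 mm and 10.7 degrees, less where a joint would pass 70% of its speed; a pose out of reach is approached as far as the arm can. A call with a gripper value outside its range is refused whole. The fingers move at their own pace and stop on an object; "squeeze" is the grip in N (left out, the last holds). Time passes only in rows, so rows that do not move let the fingers close. It gives the time, the measured TCP pose, the force, the opening and the grip force at its end, in the units of the state.
- env.get_state(): the state, without advancing time (a new reading comes with each control period).
- env.get_image(name): name is "scene" or "top" or "wrist"; returns (picture, depth): 384x512x3 uint8, red, green, blue; 384x512 float32, mm along the optical axis (not along the pixel's ray), 0 where there is no reading.
- env.camera_params(name): a dict with "fx", "fy", "cx", "cy" (pixels), "k1" (the pictures are not rectified: a ray, as slopes to the right and down, at radius r is drawn at 1 + k1 r^2 times it, then the intrinsics apply), "world_from_camera" (4x4, takes a point from camera to world coordinates); the wrist camera has in their place "T_tool_cam" (4x4, takes a point from camera to tool coordinates, whose origin is the TCP and whose axes are the flange's). Camera axes: x right, y down, z forward; pixel columns grow to the right and rows downward; lengths in mm; the calibration is good to about 2 mm. A picture is of the moment at which its call begins: read the wrist's pose just before it. camera_params takes no time and is no camera call.
- env.hand_in(): hands the job in; it is judged then, once.
The state is a dict: "clock": time; "joint_positions": joint angles; "dq": joint speeds; "joint_efforts": joint torques, N m; "position": TCP position; "eef_rot": TCP orientation; "contact_force": force on the tool from outside, world axes, zero at the start; "torque": the same for the moment, N m; "finger_gap": opening from 0.0 (shut) to 1.0 (fully open); "grasp_force": force on a finger pad.
Only numpy, scipy, OpenCV 4.12 (cv2) and the standard library are available. Lean on these libraries where they do the work, as an engineer would, in place of code of your own. Each camera call takes 0.05 s, during which the arm holds its last target. There are 200 camera calls.

## Working session

There is one attempt and no reset: what is moved stays moved. The work goes in short steps, Python scripts to look and compute and a tool call to move; the robot and the scene stay as the last step left them, time stands still between calls to the robot, and variables do not carry over. Pictures are saved under pics/ and viewed, at most 10 in all, crops included, and the job is handed in when it is done.

Besides the shell and the picture viewer there is one more tool, called after "Emit:" as a command line: name --pt "numbers of a row" for each row, then --argument value for the rest. send_rows: Moves the arm, as the interface text tells. Its arguments: {"type":"object","properties":{"deltas":{"type":"array"},"squeeze":{"type":"number"}},"required":["deltas"]}

```bash
ls; mkdir -p pics
cat > h.py <<'E'
import numpy as np, cv2
from rig import env
from scipy.spatial.transform import Rotation as R
def T_tool(s):
    q=s['eef_rot']; T=np.eye(4); T[:3,:3]=R.from_quat([q[1],q[2],q[3],q[0]]).as_matrix(); T[:3,3]=s['position']; return T
def grab(name,fn=None):
    s=env.get_state(); im,d=env.get_image(name); p=env.camera_params(name)
    W=np.array(p['world_from_camera']) if 'world_from_camera' in p else T_tool(s)@np.array(p['T_tool_cam'])
    if fn: cv2.imwrite('pics/'+fn,cv2.cvtColor(im,cv2.COLOR_RGB2BGR))
    return im,d,p,W
def rays(p,uv):
    uv=np.atleast_2d(np.array(uv,float)); K=np.array([[p['fx'],0,p['cx']],[0,p['fy'],p['cy']],[0,0,1.]])
    n=cv2.undistortPoints(uv[:,None],K,np.array([p['k1'],0,0,0.])).reshape(-1,2)
    return np.c_[n,np.ones(len(n))]
def onplane(p,W,uv,z):
    r=rays(p,uv)@W[:3,:3].T; return W[:3,3]+r*((z-W[2,3])/r[:,2])[:,None]
def bydepth(p,W,uv,d):
    uv=np.atleast_2d(uv); r=rays(p,uv); dd=d[uv[:,1].astype(int),uv[:,0].astype(int)]
    return (r*dd[:,None])@W[:3,:3].T+W[:3,3]
E
python3 - <<'E'
from h import *
s=env.get_state(); print(s, env.finger_overhang)
a=grab('scene'); b=grab('top'); c=grab('wrist')
cv2.imwrite('pics/s.png',cv2.cvtColor(a[0],4)); cv2.imwrite('pics/t.png',cv2.cvtColor(b[0],4)); 
print(a[3],b[3],c[3],b[2])
np.savez('d0.npz',s=a[0],sd=a[1],t=b[0],td=b[1])
E
```

```text
pics
{'clock': 0.0, 'joint_positions': array([-1.3037102 ,  0.60014758, -0.00254193,  1.6001481 ,  0.00181526,
        0.94290729, -0.07977773]), 'dq': array([ 0.00098345, -0.00113213,  0.001573  ,  0.000188  ,  0.00074545,
        0.0011072 , -0.00081122]), 'joint_efforts': array([-1.22919835e-03, -7.65053344e+01,  1.49724450e+00, -2.52349252e+01,
       -5.23295067e-02,  1.68818934e-02,  1.88420586e-04]), 'position': array([244.21993483, 682.10437535, 225.73726561]), 'eef_rot': array([-5.81271040e-05,  1.71004071e-01,  9.85269994e-01, -8.02083405e-04]), 'contact_force': array([0.50559278, 0.28457911, 0.38900865]), 'torque': array([ 0.00529569,  0.00990007, -0.03318371]), 'grasp_force': 0.0, 'finger_gap': 1.0017410676537708} 8.0
[[ 4.53817585e-01 -5.14358056e-01  7.27657467e-01 -6.45155626e+02]
 [-8.90984058e-01 -2.74782668e-01  3.61444177e-01 -4.51571815e+02]
 [ 1.40359363e-02 -8.12360927e-01 -5.82986035e-01  1.06662941e+03]
 [ 0.00000000e+00  0.00000000e+00  0.00000000e+00  1.00000000e+00]] [[ 8.06568521e-03 -9.87245813e-01  1.58998898e-01  3.07205477e+02]
 [-9.99762937e-01 -4.745
[... 243 characters left out ...]
]
 [ 9.41653868e-01 -3.25651679e-01 -8.50821788e-02  7.04815518e+02]
 [-2.51930634e-03  2.45955889e-01 -9.69277749e-01  3.83639903e+02]
 [ 0.00000000e+00  0.00000000e+00  0.00000000e+00  1.00000000e+00]] {'fx': 420.33496608657424, 'fy': 420.33496608657424, 'cx': 258.47187430156714, 'cy': 188.94800676359716, 'k1': -0.006447378254461743, 'world_from_camera': array([[ 8.06568521e-03, -9.87245813e-01,  1.58998898e-01,
         3.07205477e+02],
       [-9.99762937e-01, -4.74562350e-03,  2.12496831e-02,
         1.37686348e+02],
       [-2.02241117e-02, -1.59132599e-01, -9.87050050e-01,
         1.53363350e+03],
       [ 0.00000000e+00,  0.00000000e+00,  0.00000000e+00,
         1.00000000e+00]])}
```

View pics/s.png

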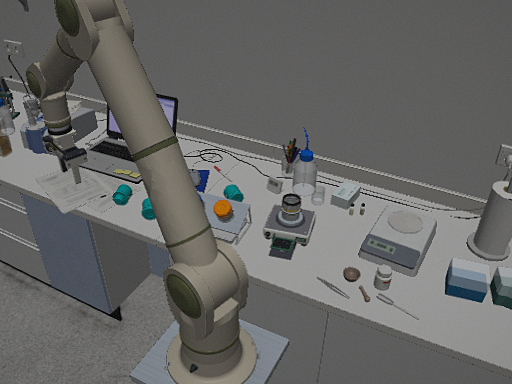

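View pics/t.png

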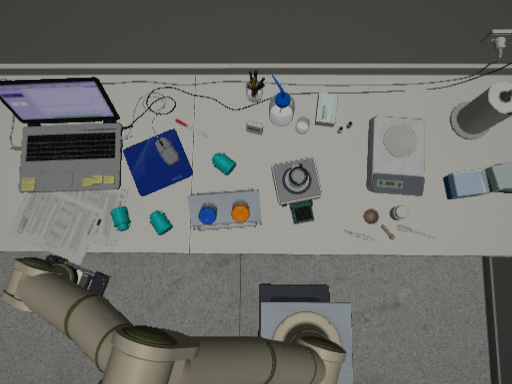

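The scene view shows the rack with orange cap at about (223,208) and stack at (291,205). In the top view: orange cap (240,213), blue cap (207,215), stack (297,177), paddle (302,212), and turquoise decoys to the left.

Run:
```python
from h import *
z=np.load('d0.npz'); p=env.camera_params('top'); W=np.array(p['world_from_camera'])
def mask(im,lo,hi):
    h=cv2.cvtColor(im,cv2.COLOR_RGB2HSV); return cv2.inRange(h,lo,hi)
for n,lo,hi in(('or',(5,150,100),(22,255,255)),('bl',(105,150,80),(125,255,255))):
    m=mask(z['t'],lo,hi); m[:195]=0;m[230:]=0;m[:,:190]=0;m[:,260:]=0
    v,u=np.nonzero(m); P=bydepth(p,W,np.c_[u,v],z['td']); print(n,len(u),P.min(0),P.max(0),np.median(P,0))
for q in((297,167),(297,188),(287,177),(307,177),(297,177),(302,212),(278,165),(316,165),(280,200),(316,200),(190,193),(260,191),(190,228),(260,225)):
    print(q,bydepth(p,W,[q],z['td'])[0].round())
```

```text
or 238 [307.20547719 137.68634807  44.78179916] [ 482.72912433  259.33798865 1533.6334996 ] [452.1235932  229.89345926 122.91290603]
bl 229 [307.20547719 137.68634807 104.31646473] [ 471.41456137  368.66176779 1533.6334996 ] [444.31150911 340.95602976 122.40252534]
(297, 167) [609.  37. 132.]
(297, 188) [547.  33.  70.]
(287, 177) [588.  68.  59.]
(307, 177) [574.   4. 135.]
(297, 177) [580.  36. 103.]
(302, 212) [466.  14.  39.]
(278, 165) [633. 100.  57.]
(316, 165) [645. -42.   1.]
(280, 200) [506.  93.  59.]
(316, 200) [515. -41.  -4.]
(190, 193) [538. 424.  -1.]
(260, 191) [547. 165.   0.]
(190, 228) [408. 420.   1.]
(260, 225) [421. 164.   0.]
```

Emit:
send_rows --pt "100 2.9 -4.5 0.8 2" --pt "100 2.9 -4.5 0.8 4" --pt "100 2.9 -4.5 0.8 4" --pt "100 2.9 -4.5 0.8 4" --pt "100 2.9 -4.5 0.8 4" --squeeze 20

```text
clock: 0.78
position: [390.2, 455.9, 266.7]
eef_rot: [0.0, 0.014, 1.0, -0.0]
contact_force: [0.2, -0.3, -0.2]
finger_gap: 1.0
grasp_force: 0.0
```

Emit:
send_rows --pt "100 2.9 -4.5 0.8 2" --pt "100 2.9 -4.5 0.8 0" --pt "100 2.9 -4.5 0.8 0" --pt "100 2.9 -4.5 0.8 0" --pt "100 2.9 -4.5 0.8 0"

```text
clock: 1.4
position: [535.0, 230.9, 306.8]
eef_rot: [-0.0, -0.003, 1.0, -0.0]
contact_force: [0.7, 1.2, 1.1]
finger_gap: 0.998
grasp_force: 0.0
```

Run:
```python
from h import *
a=grab('wrist','w1.png'); s=env.get_state(); print(s['clock'],s['position'],s['eef_rot'],s['joint_positions'],a[2]['fx'],a[3]); np.savez('w1.npz',im=a[0],d=a[1],W=a[3])
```

```text
1.45 [539.49671538 223.42458879 307.8884671 ] [ 0.0016544   0.00139886  0.99999632 -0.00163006] [-0.46841058  0.3444903  -0.03254356  1.83558644  0.01883857  0.96042865
  1.05817439] 279.10901850173184 [[-5.82431826e-03  9.69400848e-01  2.45414084e-01  4.67747533e+02]
 [ 9.99982472e-01  5.90750379e-03  3.97193945e-04  2.30167167e+02]
 [-1.06474448e-03  2.45412096e-01 -9.69418263e-01  4.64638900e+02]
 [ 0.00000000e+00  0.00000000e+00  0.00000000e+00  1.00000000e+00]]
```

View pics/w1.png

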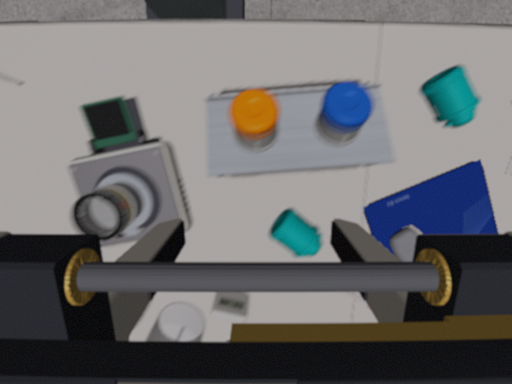

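The wrist view shows the orange cap at (255,113), blue at (346,105), stack rim at (105,210), and the rack plate between (207,95) and (393,160); turquoise decoys are apart.

```bash
cat >> h.py <<'E'
def hsv(im,lo,hi,box=None):
    m=cv2.inRange(cv2.cvtColor(im,cv2.COLOR_RGB2HSV),lo,hi)
    if box: k=np.zeros_like(m);k[box[1]:box[3],box[0]:box[2]]=255;m&=k
    return m
def plane(P,tol=2,it=400):
    rng=np.random.default_rng(0);best=None
    for _ in range(it):
        a,b,c=P[rng.choice(len(P),3,False)];n=np.cross(b-a,c-a)
        if np.linalg.norm(n)<1e-6: continue
        n/=np.linalg.norm(n);k=abs((P-a)@n)<tol
        if best is None or k.sum()>best.sum(): best=k
    Q=P[best];c=Q.mean(0);n=np.linalg.svd(Q-c,full_matrices=False)[2][2];n*=np.sign(n[2]);return c,n,Q
E
python3 - <<'E'
from h import *
z=np.load('w1.npz');p=env.camera_params('wrist');W=z['W'];im,d=z['im'],z['d']
for n,lo,hi in(('or',(5,150,60),(22,255,255)),('bl',(105,150,60),(125,255,255))):
    m=hsv(im,lo,hi,(210,60,375,150)); m=cv2.erode(m,np.ones((3,3)))
    v,u=np.nonzero(m);P=bydepth(p,W,np.c_[u,v],d);P=P[d[v,u]>0]
    c,nn,Q=plane(P);(cx,cy),r=cv2.minEnclosingCircle(Q[:,:2].astype(np.float32));print(n,len(P),len(Q),c,nn,cx,cy,r)
# rack plate
uv=np.array([(u,v) for u in range(215,385,3) for v in range(95,172,3)]);P=bydepth(p,W,uv,d);P=P[(P[:,2]>25)&(P[:,2]<110)]
c,nn,Q=plane(P);print('plate',len(P),len(Q),c,nn,np.degrees(np.arctan2(nn[1],-nn[0])))
v,u=np.mgrid[0:384,0:512];A=bydepth(p,W,np.c_[u.ravel(),v.ravel()],d)
def yawrect(sel):
    return cv2.minAreaRect(A[sel][:,:2].astype(np.float32))
inb=lambda x0,y0,x1,y1:((u>=x0)&(u<x1)&(v>=y0)&(v<y1)).ravel()
print('hous',yawrect(inb(60,130,200,250)&(abs(A[:,2]-55)<5)))
s=inb(60,170,160,250)&(abs(A[:,2]-130)<4);Q=A[s];print('rim',len(Q),cv2.minEnclosingCircle(Q[:,:2].astype(np.float32)),Q.mean(0))
E
```

```text
or 1508 1267 [453.04534625 225.94780664 123.39641442] [-0.49053455 -0.04056231  0.8704772 ] 454.6393737792969 225.71595764160156 25.737825393676758
bl 1515 1222 [444.01512419 335.90312813 123.28487043] [-0.49129202 -0.04802643  0.86966983] 444.7266845703125 335.3097229003906 24.68074607849121
plate 1006 861 [487.84771158 282.1511405   77.354745  ] [-0.49933026 -0.03876556  0.86554406] -4.439259768397138
hous ((580.166015625, 33.686920166015625), (142.19354248046875, 152.5819549560547), 12.158060073852539)
rim 731 ((580.0834350585938, 34.42720413208008), 33.38736343383789) [579.6596821   33.41444585 129.91995899]
```

Emit:
send_rows --pt "100 1.3 0.1 -5.5 2" --pt "100 1.3 0.1 -5.5 2.5" --pt "100 1.4 0.1 -5.5 0" --pt "100 0 0 0 0" --pt "100 0 0 0 0"

```text
clock: 2.08
position: [574.5, 235.9, 142.9]
eef_rot: [0.0, -0.042, 0.999, 0.0]
contact_force: [0.1, -0.5, 0.9]
finger_gap: 1.003
grasp_force: 0.0
```

Run:
```python
from h import *
a=grab('wrist'); s=env.get_state(); print(s['clock'],s['position'],s['eef_rot']); np.savez('w2.npz',im=a[0],d=a[1],W=a[3])
im=cv2.cvtColor(a[0],4); c=im[0:190,150:400]; cv2.imwrite('pics/w2.png',cv2.resize(c,None,fx=3,fy=3,interpolation=cv2.INTER_CUBIC))
```

```text
2.125 [574.81884395 236.18035936 143.73899789] [ 1.09829723e-03 -4.20039355e-02  9.99116707e-01  5.19220335e-04]
```

View pics/w2.png

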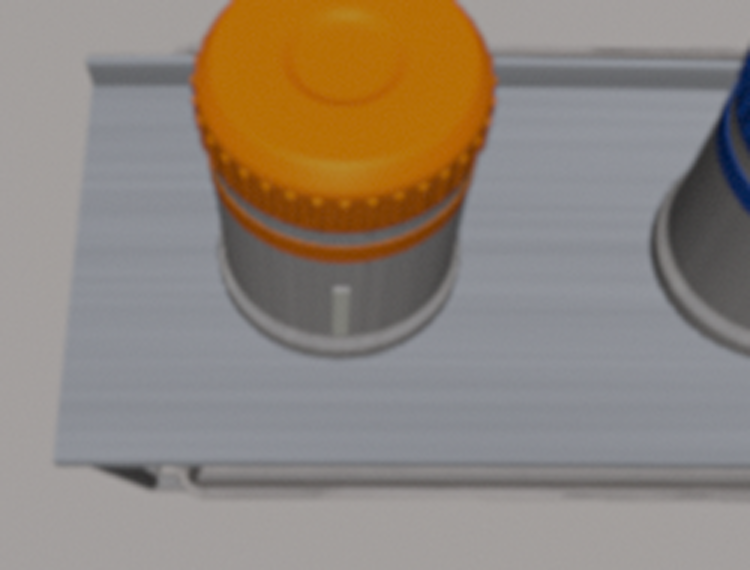

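The crop shows the orange section with its white line at crop (341,312), almost exactly on the uphill generatrix.

```bash
cat > m.py <<'E'
from h import *
z=np.load('w2.npz');p=env.camera_params('wrist');W=z['W'];im,d=z['im'],z['d']
m=hsv(im,(5,150,60),(22,255,255),(200,0,330,100));m=cv2.erode(m,np.ones((3,3)))
v,u=np.nonzero(m);P=bydepth(p,W,np.c_[u,v],d);P=P[d[v,u]>0]
c,nn,Q=plane(P,1);print('cap',len(P),len(Q),c,nn,Q.min(0),Q.max(0))
uv=np.array([(u,v) for u in list(range(185,215,3))+list(range(315,350,3)) for v in range(40,150,3)]);P=bydepth(p,W,uv,d)
c2,n2,Q2=plane(P);print('plate',len(Q2),c2,n2,np.degrees(np.arctan2(-n2[1],-n2[0])))
a=n2
# cylinder axis: steel points between, silhouettes
top=Q.mean(0)
for uvl in((263.5,98),(263.5,110)):
    print('line',bydepth(p,W,[uvl],d)[0])
# flange silhouettes / cylinder points
vv,uu=np.mgrid[60:118,222:304];A=bydepth(p,W,np.c_[uu.ravel(),vv.ravel()],d)
h=(A-c2)@a; e=np.cross(a,[1,0,0]);e/=np.linalg.norm(e)
k=(h>12)&(h<45)&(abs(A[:,1]-235)<45)
from scipy.optimize import least_squares
f=np.cross(e,a);X=np.c_[A[k]@e,A[k]@f]
r=least_squares(lambda t:np.hypot(X[:,0]-t[0],X[:,1]-t[1])-29,X.mean(0)-[0,0],loss='soft_l1');print('k',k.sum(),r.cost,r.x)
ax=r.x[0]*e+r.x[1]*f
base=ax+a*(a@c2); print('axis foot on plate',base,'cap top on axis',base+a*(a@(c-base)), 'height',a@(c-base))
L=bydepth(p,W,[(263.5,106)],d)[0]-base;xr=np.cross([0,1,0],a)
xr=np.array([-a[0],-a[1],0]);xr/=np.linalg.norm(xr);yr=np.cross([0,0,1],xr);xs=np.cross(yr,a)
print('lug angle in section frame about axis',np.degrees(np.arctan2(L@yr,L@xs)),np.hypot(L@yr,L@xs))
E
python3 m.py
```

```text
cap 6332 3635 [454.18165315 228.75866891 124.48409513] [-0.4985594  -0.03124447  0.86629228] [434.64781504 201.53534901 113.14991664] [473.65562079 256.52789025 135.56020891]
plate 807 [484.13954282 238.08907643  73.21851007] [-0.49758518 -0.0397172   0.86650535] 4.563667865692757
line [491.4145119  232.38626567 106.53770632]
line [498.53097096 233.27315217  94.45778525]
k 2313 144.39852197902266 [234.16213568 444.34364287]
axis foot on plate [478.43536504 231.21651771  69.62791121] cap top on axis [448.72998556 228.84543723 121.35748684] height 59.69908363854115
lug angle in section frame about axis 0.637670181968563 30.004870803240774
```

Emit:
send_rows --pt "100 -3.5 -0.2 1 0" --pt "100 -3.6 -0.2 1 0" --pt "100 -3.5 -0.2 0 0" --pt "100 0 0 -2 0" --pt "100 0 0 -2 0"

```text
clock: 2.75
position: [469.1, 230.6, 124.4]
eef_rot: [0.003, -0.042, 0.999, 0.001]
contact_force: [1.1, 0.3, -0.5]
finger_gap: 0.999
grasp_force: 0.0
```

Emit:
send_rows --pt "100 0 0 -2 0" --pt "100 0 0 -1.2 0" --pt "100 0 0 0 0" --pt "55 0 0 0 0" --pt "55 0 0 0 0" --squeeze 20

```text
clock: 3.38
position: [468.7, 229.8, 90.4]
eef_rot: [0.001, -0.042, 0.999, 0.0]
contact_force: [0.2, 0.8, 1.0]
finger_gap: 0.832
grasp_force: 0.0
```

Emit:
send_rows --pt "55 0 0 0 0" --pt "55 0 0 0 0" --pt "55 0 0 0 0" --pt "55 0 0 0 0" --pt "55 0 0 0 0"

```text
clock: 4.0
position: [468.5, 229.9, 89.8]
eef_rot: [0.0, -0.042, 0.999, 0.0]
contact_force: [-1.4, 1.0, 5.9]
finger_gap: 0.62
grasp_force: 20.0
```

Emit:
send_rows --pt "55 -0.4 0 0.7 0" --pt "55 -0.5 0 0.9 0" --pt "55 -0.5 -0.1 0.9 0" --pt "55 -0.5 0 0.9 0" --pt "55 0 0 2 0"

```text
clock: 4.62
position: [448.1, 228.2, 143.9]
eef_rot: [-0.001, -0.042, 0.999, -0.0]
contact_force: [0.7, -0.6, -5.3]
finger_gap: 0.619
grasp_force: 20.0
```

Emit:
send_rows --pt "55 0 0 4 0" --pt "55 0 0 4 0" --pt "55 0 0 3 0" --pt "55 0 0 0 0" --pt "55 0 0 0 0"

```text
clock: 5.25
position: [448.6, 228.2, 252.8]
eef_rot: [-0.0, -0.042, 0.999, -0.0]
contact_force: [-0.7, 0.8, -4.0]
finger_gap: 0.617
grasp_force: 20.0
```

Run:
```python
from h import *
a=grab('wrist'); s=env.get_state(); print(s['clock'],s['position'],s['contact_force'],s['torque'],s['finger_gap']); np.savez('w3.npz',im=a[0],d=a[1],W=a[3])
im=cv2.cvtColor(a[0],4); c=im; cv2.imwrite('pics/w3.png',cv2.resize(c,None,fx=1.5,fy=1.5,interpolation=cv2.INTER_CUBIC))
```

```text
5.3 [448.52611642 228.08668076 252.43485734] [-0.37965174 -0.79799198 -3.86247163] [-0.00323077 -0.02409349  0.04387919] 0.6190013481506728
```

View pics/w3.png

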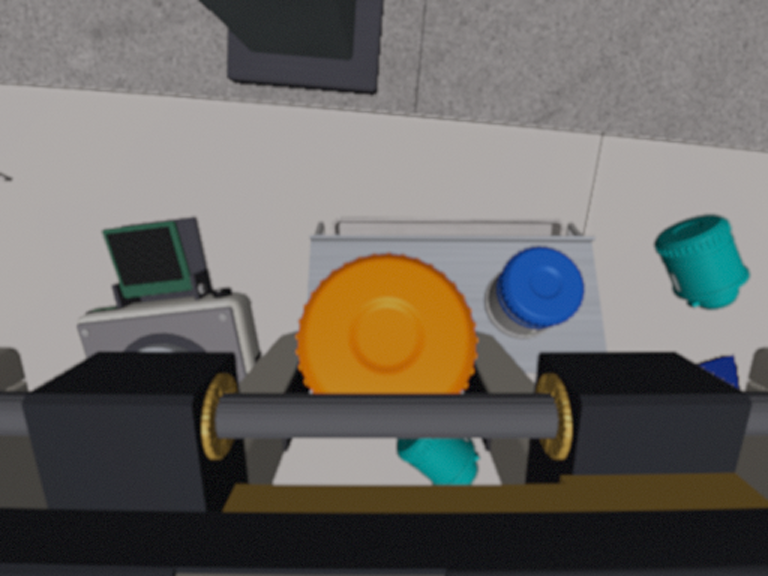

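The held orange cap is centred at (388,335) (x1.5 scale), still leaning; blue remains in the rack at (541,287).

```bash
cat > tilt.py <<'E'
from h import *
import sys
def tilt(verbose=1):
    im,d,p,W=grab('wrist'); s=env.get_state()
    m=cv2.erode(hsv(im,(5,150,60),(22,255,255),(180,140,340,262)),np.ones((3,3)))
    v,u=np.nonzero(m);P=bydepth(p,W,np.c_[u,v],d);P=P[d[v,u]>0]
    c,n,Q=plane(P,0.8); T=T_tool(s)[:3,:3]
    print('clk',s['clock'],'n',n,'tilt',np.degrees(np.arccos(n[2])),'toolframe',n@T,'c-tcp',(c-s['position']),len(Q),len(P),'F',s['contact_force'],s['position'])
if __name__=='__main__': tilt()
E
python3 tilt.py
```

```text
clk 5.35 n [-0.49268368 -0.03698259  0.86942227] tilt 29.608427613631505 toolframe [ 0.49594786  0.00345621 -0.86834542] c-tcp [-22.51107172  -2.40096721  30.06244926] 5731 8825 F [ 0.03457737  0.20022672 -3.64179795] [448.57375279 228.1252046  252.28432207]
```

Emit:
send_rows --pt "55 3.8 -3.3 0 0" --pt "55 3.9 -3.3 0 0" --pt "55 3.9 -3.3 0 0" --pt "55 3.9 -3.3 0 0" --pt "55 3.9 -3.3 0 0"

```text
clock: 5.98
position: [643.9, 62.4, 251.8]
eef_rot: [-0.001, -0.042, 0.999, -0.0]
contact_force: [-0.3, -0.4, -3.9]
finger_gap: 0.618
grasp_force: 20.0
```

Emit:
send_rows --pt "55 3.8 -3.3 -1 0" --pt "55 0 0 -3 0" --pt "55 0 0 0 0" --pt "55 0 0 0 0"

```text
clock: 6.48
position: [681.0, 31.4, 213.4]
eef_rot: [-0.001, -0.042, 0.999, 0.0]
contact_force: [0.2, 0.4, -4.0]
finger_gap: 0.619
grasp_force: 20.0
```

Run:
```python
from h import *
a=grab('wrist'); s=env.get_state(); print(s['clock'],s['position'],s['contact_force'],s['dq'].max()); np.savez('w4.npz',im=a[0],d=a[1],W=a[3])
im=cv2.cvtColor(a[0],4); c=im[20:220,150:360]; cv2.imwrite('pics/w4.png',cv2.resize(c,None,fx=3,fy=3,interpolation=cv2.INTER_CUBIC))
p,W,d=a[2],a[3],a[1]
v,u=np.mgrid[0:230,100:400];A=bydepth(p,W,np.c_[u.ravel(),v.ravel()],d)
k=(abs(A[:,2]-130)<2.5)&(np.hypot(A[:,0]-580,A[:,1]-34)<50)
Q=A[k].astype(np.float32);print(len(Q),cv2.minEnclosingCircle(Q[:,:2]),Q.mean(0))
k=(abs(A[:,2]-138.5)<3)&(np.hypot(A[:,0]-580,A[:,1]-34)<50);Q=A[k].astype(np.float32);print(len(Q),cv2.minEnclosingCircle(Q[:,:2]),Q.mean(0))
```

```text
6.525 [681.41812546  31.45242238 214.18800446] [ 0.53007226  0.8077304  -3.66565949] 0.001563314415052758Traceback (most recent call last):
  File "<stdin>", line 7, in <module>
cv2.error: OpenCV(4.12.0) /io/opencv/modules/imgproc/src/shapedescr.cpp:201: error: (-215:Assertion failed) count >= 0 && (depth == CV_32F || depth == CV_32S) in function 'minEnclosingCircle'
```

View pics/w4.png

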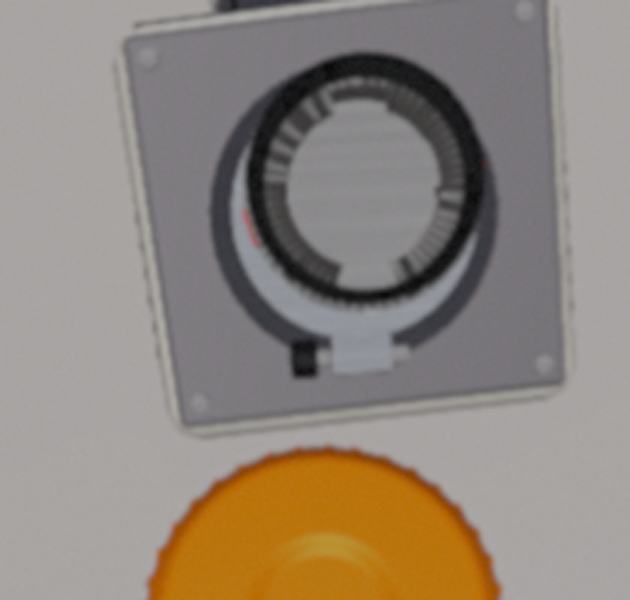

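The crop shows the rim from above: ring centre near (366,180), notches at top (~(360,98)) and bottom (~(371,272)), red stop marks at (250,230) and (485,160).

Run:
```python
from h import *
z=np.load('w4.npz');p=env.camera_params('wrist');W=z['W'];im,d=z['im'],z['d']
f=lambda q,h:onplane(p,W,np.array(q,float)/3+[150,20],h)
R_=[(247,180),(484,180),(366,53),(366,307)]
for h in(130,139): 
    P=f(R_,h); print(h,P.round(1),'dia',np.linalg.norm(P[0]-P[1]),np.linalg.norm(P[2]-P[3]))
N=[(340,265),(403,265),(332,95),(388,103)]
P=f(N,130);print(P.round(1)); b=P[:2].mean(0);t=P[2:].mean(0);print('ctr',(b+t)/2,'ang',np.degrees(np.arctan2(*(b-t)[[1,0]])),np.linalg.norm(b-t))
for q in R_+N: 
    u,v=int(q[0]/3+150),int(q[1]/3+20); print(q,bydepth(p,W,[(u,v)],d)[0].round(1))
# dark ring ellipse
g=cv2.cvtColor(im,cv2.COLOR_RGB2GRAY); m=((g<45)*255).astype(np.uint8); k=np.zeros_like(m);k[33:125,228:316]=1;m*=k
cs=max(cv2.findContours(m,cv2.RETR_EXTERNAL,2)[0],key=cv2.contourArea);e=cv2.fitEllipse(cs);print(e,cv2.contourArea(cs))
for h in(130,139): print(onplane(p,W,[e[0]],h))
# unwrap: intensity vs angle around bore, for radius 22..24 at z=130
c=f([(366,180)],139)[0]
import sys
```

```text
130 [[582.2   1.8 130. ]
 [576.7  65.8 130. ]
 [548.1  30.9 130. ]
 [612.8  37.2 130. ]] dia 64.20626961682359 64.99770687402864
139 [[583.4   2.7 139. ]
 [578.1  64.3 139. ]
 [550.6  30.7 139. ]
 [612.8  36.7 139. ]] dia 61.81158191599484 62.57350110468234
[[602.1  28.9 130. ]
 [600.6  46.3 130. ]
 [559.   22.9 130. ]
 [559.7  37.9 130. ]]
ctr [580.38561646  34.00420923 130.        ] ang 9.739480775193982 42.627765952117294
(247, 180) [583.5   2.5 139.6]
(484, 180) [578.   64.1 138.4]
(366, 53) [550.1  30.6 138.9]
(366, 307) [612.5  37.1 131.5]
(340, 265) [601.8  28.6 128.7]
(403, 265) [600.4  46.  130.3]
(332, 95) [555.3  22.2 115.7]
(388, 103) [559.4  37.6 129.4]
((271.2680969238281, 78.95513916015625), (77.27406311035156, 81.48271942138672), 0.13463690876960754) 4938.5
[[578.7134345   33.27231078 130.        ]]
[[580.03535113  32.97005536 139.        ]]
```

Run:
```python
from h import *
z=np.load('w4.npz');p=env.camera_params('wrist');W=z['W'];im,d=z['im'],z['d']
Wi=np.linalg.inv(W);K=np.array([[p['fx'],0,p['cx']],[0,p['fy'],p['cy']],[0,0,1.]])
c=np.array([580.4,33.8]);g=cv2.cvtColor(im,cv2.COLOR_RGB2GRAY).astype(np.float32)
T=np.arange(0,360,2.)
for r in(22.3,23.5):
    P=np.c_[c[0]+r*np.cos(np.radians(T)),c[1]+r*np.sin(np.radians(T)),np.full(len(T),130.),np.ones(len(T))]
    q=(P@Wi.T)[:,:3];uv=cv2.projectPoints(q,np.zeros(3),np.zeros(3),K,np.array([p['k1'],0,0,0.]))[0][:,0]
    zz=bydepth(p,W,np.round(uv),d)[:,2]; gg=cv2.remap(g,uv[:,0].astype(np.float32),uv[:,1].astype(np.float32),1).ravel()
    for lo in(-44,136):
        k=[(int(t+180)%360-180 if lo<0 else int(t),int(a),int(b)) for t,a,b in zip(T,zz,gg) if (lo<=t<lo+110) or (lo<0 and lo<=t-360)]
        print(r,lo,sorted([x for x in k if lo<=x[0]<lo+110]))
```

```text
Traceback (most recent call last):
cv2.error: OpenCV(4.12.0) /io/opencv/modules/calib3d/src/calibration_base.cpp:1490: error: (-215:Assertion failed) npoints >= 0 && (depth == CV_32F || depth == CV_64F) in function 'projectPoints'
```

Run:
```python
from h import *
z=np.load('w4.npz');p=env.camera_params('wrist');W=z['W'];im,d=z['im'],z['d']
Wi=np.linalg.inv(W);K=np.array([[p['fx'],0,p['cx']],[0,p['fy'],p['cy']],[0,0,1.]])
c=np.array([580.4,33.8]);g=cv2.cvtColor(im,cv2.COLOR_RGB2GRAY).astype(np.float32)
for lo in(-30,150):
  T=np.arange(lo,lo+80,2.);o=[T.astype(int)]
  for r in(22.3,23.5):
    P=np.c_[c[0]+r*np.cos(np.radians(T)),c[1]+r*np.sin(np.radians(T)),np.full(len(T),130.),np.ones(len(T))]
    q=np.ascontiguousarray((P@Wi.T)[:,:3]);uv=cv2.projectPoints(q.reshape(-1,1,3),np.zeros(3),np.zeros(3),K,np.array([p['k1'],0,0,0.]))[0][:,0]
    o+=[bydepth(p,W,np.round(uv),d)[:,2].astype(int),cv2.remap(g,uv[:,:1].astype(np.float32),uv[:,1:].astype(np.float32),1).ravel().astype(int)]
  print(np.array(o).T.tolist())
```

```text
[[-30, 130, 87, 130, 63], [-28, 129, 88, 129, 63], [-26, 129, 86, 130, 61], [-24, 129, 85, 129, 61], [-22, 129, 85, 129, 59], [-20, 130, 84, 129, 60], [-18, 129, 83, 129, 60], [-16, 129, 84, 130, 61], [-14, 128, 95, 128, 77], [-12, 102, 116, 131, 108], [-10, 102, 133, 102, 134], [-8, 102, 142, 103, 142], [-6, 104, 143, 371, 142], [-4, 104, 142, 102, 142], [-2, 103, 142, 103, 142], [0, 104, 142, 103, 141], [2, 103, 142, 102, 141], [4, 102, 142, 104, 140], [6, 104, 143, 103, 141], [8, 103, 141, 103, 141], [10, 103, 142, 103, 141], [12, 104, 142, 104, 141], [14, 102, 142, 102, 141], [16, 102, 142, 102, 141], [18, 103, 142, 103, 142], [20, 103, 141, 103, 141], [22, 104, 136, 105, 137], [24, 103, 129, 125, 127], [26, 129, 123, 131, 119], [28, 130, 111, 128, 107], [30, 129, 88, 129, 86], [32, 129, 72, 130, 65], [34, 131, 74, 129, 64], [36, 131, 91, 129, 84], [38, 130, 109, 129, 105], [40, 129, 112, 130, 108], [42, 129, 108, 128, 104], [44, 130, 111, 128, 108], [46, 128, 110, 129, 110], [48, 129, 103, 129, 101]]
[[150, 129, 64, 129, 67], [152, 131, 64, 129, 67], [154, 129, 64, 129, 67], [15
[... 227 characters left out ...]
 107, 61, 112, 60], [176, 108, 59, 114, 57], [178, 106, 61, 112, 57], [180, 106, 64, 114, 56], [182, 105, 67, 112, 57], [184, 105, 68, 111, 56], [186, 105, 69, 112, 57], [188, 105, 70, 112, 59], [190, 105, 71, 112, 59], [192, 106, 73, 113, 58], [194, 104, 74, 112, 56], [196, 107, 77, 109, 56], [198, 107, 79, 111, 55], [200, 104, 83, 111, 55], [202, 104, 86, 112, 57], [204, 105, 91, 109, 57], [206, 103, 96, 111, 62], [208, 103, 106, 111, 81], [210, 129, 113, 129, 101], [212, 130, 107, 129, 104], [214, 130, 85, 128, 86], [216, 130, 66, 129, 66], [218, 131, 61, 129, 58], [220, 128, 77, 130, 79], [222, 129, 97, 129, 99], [224, 129, 97, 128, 101], [226, 130, 82, 130, 84], [228, 130, 66, 129, 65]]
```

Emit:
send_rows --pt "55 -4 0 0 1" --pt "55 -4 0 0 1" --pt "55 -4 -0.1 0 1" --pt "55 0 0 -1.5 0" --pt "55 0 0 -1 0" --squeeze 14

```text
clock: 7.15
position: [562.4, 30.1, 189.1]
eef_rot: [0.001, -0.068, 0.998, 0.0]
contact_force: [0.7, 0.7, -4.0]
finger_gap: 0.619
grasp_force: 14.0
```

```bash
python3 tilt.py; python3 -c "
from h import *
print(env.get_state()['eef_rot'])"
```

```text
clk 7.2 n [-0.49471201 -0.07256792  0.8660219 ] tilt 30.000401817443638 toolframe [ 0.4996328  -0.00444266 -0.86622591] c-tcp [-21.99052365  -3.79508495  31.58159062] 5691 8910 F [ 0.2597946   0.04646713 -4.4517156 ] [562.04674918  30.00277928 187.55223055]
[ 2.01852268e-04 -6.82888643e-02  9.97665570e-01  3.66872887e-05]
```

Emit:
send_rows --pt "55 0 0 -1 0" --pt "55 0 0 -0.5 0" --pt "55 0 0 -0.2 0" --pt "55 0 0 -0.2 0"

```text
clock: 7.7
position: [562.2, 29.7, 170.0]
eef_rot: [0.001, -0.068, 0.998, 0.0]
contact_force: [1.2, 0.7, 2.5]
finger_gap: 0.62
grasp_force: 14.0
```

Emit:
send_rows --pt "55 0.3 0 -0.2 0" --pt "55 0.3 0 -0.2 0" --pt "55 0.4 0.1 -0.2 0"

```text
clock: 8.07
position: [571.9, 31.5, 164.9]
eef_rot: [0.001, -0.068, 0.998, 0.0]
contact_force: [-1.9, 2.8, 14.3]
finger_gap: 0.623
grasp_force: 14.3
```

```bash
python3 tilt.py
```

```text
clk 8.125 n [-0.32547693 -0.03451925  0.94491967] tilt 19.105118827050198 toolframe [ 0.32542912  0.01107044 -0.94550163] c-tcp [-22.89204327  -4.62067289  33.78609066] 5365 8741 F [-0.9497589   3.05452172  9.18775921] [572.38292969  31.65229003 164.66365494]
```

Emit:
send_rows --pt "55 0.3 0.1 -0.2 0" --pt "55 0.3 0 -0.3 0" --pt "55 0.3 0 -0.2 0" --pt "55 0.1 0 0 0"

```text
clock: 8.62
position: [582.8, 33.4, 158.2]
eef_rot: [0.002, -0.069, 0.998, 0.001]
contact_force: [-1.0, 5.5, 11.3]
finger_gap: 0.62
grasp_force: 14.4
```

```bash
python3 tilt.py
```

```text
clk 8.675 n [-0.14865057 -0.01586372  0.98876253] tilt 8.597641883313552 toolframe [ 0.14587967  0.00623903 -0.98928267] c-tcp [-22.46863605  -3.7142112   37.56027165] 5125 8584 F [ 0.75826995  5.03495547 11.41270451] [582.92886264  33.41406518 158.16410527]
```

Emit:
send_rows --pt "55 0 0.1 -0.2 0" --pt "55 0.1 0 -0.2 0" --pt "55 0 0 -0.1 0"

```text
clock: 9.05
position: [587.1, 34.3, 154.6]
eef_rot: [0.005, -0.068, 0.998, 0.001]
contact_force: [6.3, 4.1, 19.4]
finger_gap: 0.619
grasp_force: 14.5
```

```bash
python3 tilt.py
```

```text
clk 9.1 n [-0.09205772 -0.01547761  0.99563338] tilt 5.356346942508515 toolframe [ 0.08281571 -0.00171967 -0.9965634 ] c-tcp [-23.18924831  -3.59755398  39.28671233] 5141 8728 F [ 6.72409193  4.20606709 16.46587896] [587.19648775  34.28059467 154.60326861]
```

Emit:
send_rows --pt "55 0.3 0 -0.2 0" --pt "55 0.1 0 -0.2 0" --pt "55 0 0 0 0"

```text
clock: 9.48
position: [591.8, 34.7, 150.7]
eef_rot: [0.006, -0.068, 0.998, 0.001]
contact_force: [8.0, 5.0, 16.7]
finger_gap: 0.614
grasp_force: 14.5
```

```bash
python3 tilt.py
```

```text
clk 9.525 n [-0.00798909 -0.00799519  0.99993612] tilt 0.6476048414705857 toolframe [-0.00256832 -0.00542026 -0.99998201] c-tcp [-22.99003577  -3.81595341  41.08963125] 5083 8913 F [ 7.47659538  6.412377   15.90146524] [591.72585836  34.70108734 150.77912975]
```

Emit:
send_rows --pt "70 0 0 0.2 0" --pt "80 0 0 0.3 0" --pt "100 -0.3 0 0.3 0" --pt "100 -0.3 0 0.2 0" --pt "100 0 0 0 0"

```text
clock: 10.15
position: [579.9, 32.4, 157.7]
eef_rot: [-0.0, -0.068, 0.998, -0.0]
contact_force: [0.0, 0.2, -0.2]
finger_gap: 0.994
grasp_force: 0.0
```

```bash
python3 tilt.py
python3 - <<'E'
from h import *
a=grab('wrist'); s=env.get_state();im,d,p,W=a;print(s['position'],s['joint_positions'][6],s['finger_gap'])
cv2.imwrite('pics/w5.png',cv2.cvtColor(im,4))
m=hsv(im,(5,150,60),(22,255,255),(180,120,340,262));v,u=np.nonzero(cv2.erode(m,np.ones((3,3))));A=bydepth(p,W,np.c_[u,v],d)
Q=A[A[:,2]>0];zt=np.percentile(Q[:,2],80);print('top',zt)
# cap outer edge circle fit at r=30 using extreme points
cs=max(cv2.findContours(m,0,1)[0],key=cv2.contourArea)[:,0]; cs=cs[cs[:,1]<225]
P=onplane(p,W,cs,zt-4)
from scipy.optimize import least_squares
r=least_squares(lambda t:np.hypot(P[:,0]-t[0],P[:,1]-t[1])-t[2],[585,34,30],loss='soft_l1');print(r.x,len(P))
E
```

```text
clk 10.2 n [-3.51673618e-03  4.41209510e-04  9.99993719e-01] tilt 0.2030741530923909 toolframe [ 3.62664186e-03  8.88564915e-04 -9.99993029e-01] c-tcp [-15.90649441  -1.58259223  40.82349735] 3010 5639 F [-0.77356389  0.07887351 -0.3653002 ] [580.14179602  32.50485657 157.59328124]
[580.27862132  32.49831902 157.57680675] 1.5329430302602585 0.9995156644351246
top 198.88602726856695
[569.91990825  31.57001295  24.87791295] 103
```

View pics/w5.png

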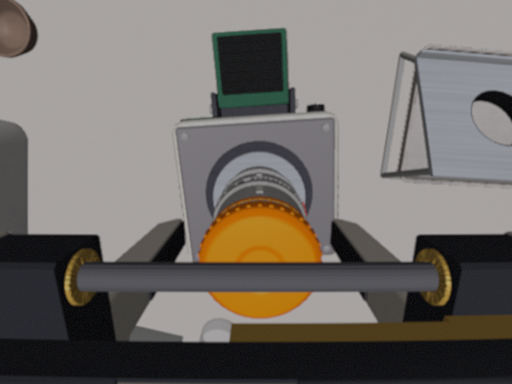

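The cap sits upright at (261,257) with its top at z≈199 (shoulder ≈139, 9 mm above the rim: lugs dropped in), and white lines of section and stack align at (259,178)/(259,190).

Emit:
send_rows --pt "50 0 0 -0.1 0" --pt "50 0 0 0 0" --pt "50 0 0 0 0" --pt "50 0 0 0 0" --pt "50 0 0 0 0" --squeeze 50

```text
clock: 10.88
position: [580.4, 32.9, 156.7]
eef_rot: [0.0, -0.068, 0.998, 0.0]
contact_force: [-0.8, 2.2, 0.5]
finger_gap: 0.636
grasp_force: 50.0
```

Emit:
send_rows --pt "50 0 0 0 0" --pt "50 0 0 0 0" --pt "50 0 0 -0.4 0" --pt "50 0 0 -0.4 0" --pt "50 0 0 -0.2 0"

```text
clock: 11.5
position: [580.8, 33.0, 147.8]
eef_rot: [0.001, -0.068, 0.998, 0.0]
contact_force: [-8.3, 3.7, 33.3]
finger_gap: 0.635
grasp_force: 50.0
```

Emit:
send_rows --pt "50 0 0 0.1 -6" --pt "50 0 0 0 -8" --pt "50 0 0 0 -8" --pt "50 0 0 0 -8" --pt "50 0 0 0 -8"

```text
clock: 12.12
position: [581.6, 31.6, 148.4]
eef_rot: [0.001, 0.263, 0.965, -0.0]
contact_force: [1.4, -0.5, 8.9]
finger_gap: 0.634
grasp_force: 50.0
```

```bash
python3 - <<'E'
from h import *
s=env.get_state();T=T_tool(s);print(s['position'],s['contact_force'],s['torque'],np.degrees(np.arctan2(T[1,1],T[0,1])),s['joint_positions'][6])
E
python3 tilt.py
```

```text
[581.58402656  31.6284258  148.43951771] [ 1.41970517 -0.46302628  8.91582306] [-0.52695853  0.11380285  0.14631334] 59.52423649513195 1.0417932310209446
clk 12.175 n [ 0.01392551 -0.01146863  0.99983726] tilt 1.033684553658907 toolframe [-0.02041918 -0.00208284 -0.99978934] c-tcp [-13.68881967   7.9038227   41.81923183] 3090 5811 F [ 1.4045589  -1.08131731  9.43251731] [581.5435817   31.70192963 148.38260161]
```

Emit:
send_rows --pt "50 0 0 0 -8" --pt "50 0 0 0 -8" --pt "50 0 0 0 -8" --pt "50 0 0 0 -8" --pt "50 0 0 0 -2"

```text
clock: 12.8
position: [581.2, 31.5, 148.3]
eef_rot: [0.001, 0.533, 0.846, -0.0]
contact_force: [0.2, -1.0, 9.0]
finger_gap: 0.63
grasp_force: 50.0
```

Run:
```python
from h import *
s=env.get_state();T=T_tool(s);print(s['position'],s['contact_force'],s['torque'],np.degrees(np.arctan2(T[1,1],T[0,1])),s['joint_positions'][6])
```

```text
[581.15925929  31.50557627 148.27110104] [ 0.2386125  -0.97920794  8.97830868] [-0.52065704  0.36453085  0.2064291 ] 25.637574815601745 0.612805219674734
```

Emit:
send_rows --pt "50 0 0 0 -2" --pt "50 0 0 0 -2" --pt "50 0 0 0 -2"

```text
clock: 13.18
position: [581.0, 31.5, 148.3]
eef_rot: [0.001, 0.574, 0.819, -0.0]
contact_force: [-0.4, -2.9, 10.1]
finger_gap: 0.634
grasp_force: 50.0
```

Run:
```python
from h import *
s=env.get_state();T=T_tool(s);print(s['position'],s['contact_force'],s['torque'],np.degrees(np.arctan2(T[1,1],T[0,1])),s['joint_positions'][6])
```

```text
[580.98394208  31.51715876 148.25760553] [-0.43227943 -2.94338955 10.10966171] [-0.6457306   0.44299062  2.17054422] 19.955017986281586 0.5402746479947375
```

Emit:
send_rows --pt "50 0 0 0.3 0" --pt "60 0 0 0 0" --pt "80 0 0 0 0" --pt "100 0 0 0 0" --pt "100 0 0 0 0"

```text
clock: 13.8
position: [580.1, 32.4, 150.6]
eef_rot: [-0.0, 0.575, 0.818, -0.0]
contact_force: [-0.2, 0.1, 0.3]
finger_gap: 0.909
grasp_force: 0.0
```

Emit:
send_rows --pt "100 0 0 3 0" --pt "100 0 0 4 0" --pt "100 0 0 4 0" --pt "100 -3 0 0 0" --pt "100 -3 0 0 0"

```text
clock: 14.42
position: [519.6, 32.5, 261.1]
eef_rot: [0.0, 0.575, 0.818, 0.0]
contact_force: [-0.3, 0.4, -0.6]
finger_gap: 0.996
grasp_force: 0.0
```

Run:
```python
from h import *
im,d,p,W=grab('wrist','w6.png'); s=env.get_state();print(s['position'],s['joint_positions'])
m=cv2.erode(hsv(im,(5,150,60),(22,255,255)),np.ones((3,3)));v,u=np.nonzero(m);A=bydepth(p,W,np.c_[u,v],d);A=A[A[:,2]>150]
c,n,Q=plane(A,.8);print('cap',c,n,cv2.minEnclosingCircle(Q[:,:2].astype(np.float32)))
```

```text
[515.38995391  32.08271015 260.62391061] [-0.53240247  0.33248609  0.48049751  2.05256534 -0.21223623  0.80620052
  0.4186429 ]
cap [539.69825125  61.97968623 361.57630573] [ 0.33831206 -0.93559571  0.10102288] ((527.0380249023438, 47.904788970947266), 60.727169036865234)
```

View pics/w6.png

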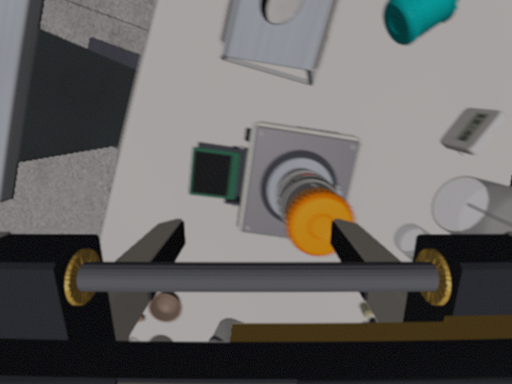

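The capped section stands on the stack at (318,222); the green paddle with its dark pad is at (213,173).

Run:
```python
from h import *
im,d,p,W=grab('wrist'); s=env.get_state();print(s['clock'],s['position'])
m=cv2.erode(hsv(im,(5,150,60),(22,255,255),(275,180,340,262)),np.ones((3,3)));v,u=np.nonzero(m);A=bydepth(p,W,np.c_[u,v],d)
c,n,Q=plane(A[A[:,2]>150],.8);print('cap',c,n)
m=hsv(im,(60,80,20),(90,255,255),(180,130,250,215));v,u=np.nonzero(m);A=bydepth(p,W,np.c_[u,v],d).astype(np.float32)
print(len(A),cv2.minAreaRect(A[:,:2]),np.median(A,0)); print(bydepth(p,W,[(212,173),(196,172),(232,173)],d))
```

```text
14.525 [517.3538458   32.33881231 260.8336591 ]
cap [570.60672954  31.26232108 193.77307294] [-0.00753368  0.00325439  0.99996633]Traceback (most recent call last):
  File "<stdin>", line 6, in <module>
cv2.error: OpenCV(4.12.0) /io/opencv/modules/imgproc/src/convhull.cpp:143: error: (-215:Assertion failed) total >= 0 && (depth == CV_32F || depth == CV_32S) in function 'convexHull'
```

Emit:
send_rows --pt "0 -1.2 -0.5 0 10" --pt "0 -1.2 -0.5 0 10" --pt "0 -1.2 -0.5 0 10" --pt "0 -1.2 -0.5 0 10" --pt "0 -1.2 -0.5 0 10"

```text
clock: 15.15
position: [460.6, 7.4, 260.7]
eef_rot: [0.0, 0.173, 0.985, 0.0]
contact_force: [-0.1, -0.2, -0.3]
finger_gap: 0.511
grasp_force: 0.0
```

Emit:
send_rows --pt "0 0 0 0 10" --pt "0 0 0 0 10" --pt "0 0 0 0 10" --pt "0 0 0 0 0" --pt "0 0 0 0 0"

```text
clock: 15.78
position: [460.6, 7.4, 260.6]
eef_rot: [0.0, -0.083, 0.997, 0.0]
contact_force: [-0.4, -0.1, -0.3]
finger_gap: 0.01
grasp_force: 0.0
```

Run:
```python
from h import *
im,d,p,W=grab('wrist','w7.png'); s=env.get_state();T=T_tool(s);print(s['clock'],s['position'],s['finger_gap'],np.degrees(np.arctan2(T[1,1],T[0,1])))
v,u=np.mgrid[0:230:2,0:512:2];u,v=u.ravel(),v.ravel();A=bydepth(p,W,np.c_[u,v],d)
k=(np.hypot(A[:,0]-456,A[:,1]-6.6)<70)&(A[:,2]>25)&(A[:,2]<50);B=np.ascontiguousarray(A[k],np.float32);print(k.sum())
if k.sum()>20: print(cv2.minAreaRect(B[:,:2]),np.median(B,0),u[k].min(),u[k].max(),v[k].min(),v[k].max())
```

```text
15.825 [460.53743354   7.49830791 260.61216597] 0.00841110052476875 99.60623192459543
727Traceback (most recent call last):
  File "<stdin>", line 5, in <module>
cv2.error: OpenCV(4.12.0) /io/opencv/modules/imgproc/src/convhull.cpp:143: error: (-215:Assertion failed) total >= 0 && (depth == CV_32F || depth == CV_32S) in function 'convexHull'
```

View pics/w7.png

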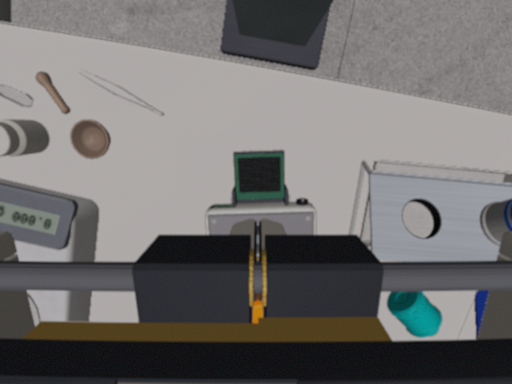

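The paddle is seen at (260,178) with its dark pad centred at about (260,175).

Run:
```python
from h import *
im,d,p,W=grab('wrist')
print(bydepth(p,W,[(260,175),(238,176),(281,174),(260,160),(260,190)],d).round(1), onplane(p,W,[(260,175)],42))
```

```text
[[462.8  10.7  40.8]
 [469.8 -19.   37.9]
 [456.9  39.1  38.7]
 [441.8   7.1  45.4]
 [484.3  14.4  38.2]] [[462.5485136   10.64709958  42.        ]]
```

Emit:
send_rows --pt "0 0 0.1 -6 0" --pt "0 0 0 -6 0" --pt "0 0 0 -6 0" --pt "0 0 0 -2.2 0" --pt "0 0 0 0 0"

```text
clock: 16.5
position: [459.6, 8.5, 57.1]
eef_rot: [-0.002, -0.085, 0.996, -0.0]
contact_force: [0.1, -0.0, 0.2]
finger_gap: 0.002
grasp_force: 0.0
```

Emit:
send_rows --pt "0 0 0 -0.3 0" --pt "0 0 0 -0.4 0" --pt "0 0 0 -0.4 0" --pt "0 0 0 -0.3 0" --pt "0 0 0 0 0"

```text
clock: 17.12
position: [460.2, 8.5, 44.9]
eef_rot: [0.0, -0.085, 0.996, 0.0]
contact_force: [-1.4, -0.4, 8.4]
finger_gap: 0.004
grasp_force: 4.1
```

Emit:
send_rows --pt "0 0 0 -0.2 0" --pt "0 0 0 -0.2 0" --pt "0 0 0 -0.2 0" --pt "0 0 0 0 0"

```text
clock: 17.62
position: [460.0, 8.5, 40.8]
eef_rot: [0.001, -0.085, 0.996, 0.0]
contact_force: [-7.7, -0.0, 46.2]
finger_gap: 0.005
grasp_force: 23.0
```

Emit:
send_rows --pt "0 0 0 0.6 0" --pt "0 0 0 3 0" --pt "0 0 0 6 0" --pt "0 0 0 6 0" --pt "0 0 0 6 0"

```text
clock: 18.25
position: [460.1, 8.5, 256.8]
eef_rot: [0.0, -0.085, 0.996, 0.0]
contact_force: [1.9, 0.8, 0.0]
finger_gap: 0.004
grasp_force: 0.0
```

Emit:
send_rows --pt "0 0 0 0 0" --pt "0 0 0 0 0" --pt "0 0 0 0 0" --pt "0 0 0 0 0"

```text
clock: 18.75
position: [459.9, 8.5, 253.4]
eef_rot: [-0.001, -0.085, 0.996, -0.0]
contact_force: [0.2, 1.1, -0.4]
finger_gap: 0.004
grasp_force: 0.0
```

Run:
```python
from h import *
im,d,p,W=grab('top'); print(env.get_state()['clock'])
m=hsv(im,(5,150,60),(22,255,255),(280,150,320,200));v,u=np.nonzero(m);A=bydepth(p,W,np.c_[u,v],d);print('cap',len(u),np.median(A,0) if len(u) else 0)
m=hsv(im,(105,150,60),(125,255,255),(190,195,225,230));v,u=np.nonzero(m);print('blue',len(u),np.median(bydepth(p,W,np.c_[u,v],d),0))
im,d,p,W=grab('wrist');print(bydepth(p,W,[(260,175),(260,165)],d).round(1),W[:3,3])
```

```text
18.8
cap 197 [582.04791647  42.00427798 193.27623583]
blue 233 [444.40485499 341.15863885 121.94361858]
[[460.7  11.3  39.8]
 [447.    8.9  41.6]] [393.99892377  -3.39257615 411.54630021]
```

```bash
python3 -c "
from rig import env
print(env.hand_in())"
```

```text
the job is handed in; nothing more can be done
None
```

The orange section is locked on the stack: it turned about 78° to the stop, and after release its shoulder measured about 4 mm above the rim. The start paddle was pressed to its stop (46 N on the shut fingertips) and came back up. The blue section stayed in the rack, and the job was handed in at about 19 s; no verdict was returned.

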